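# Check the wheel's two hand levers stop short of their bars

### The job

Check the two hand levers of the throwing wheel, which stand bolted to the table: with the outside of the shut fingers gently press the longer lever in towards its bar until it comes up against its stop, short of the bar, keep it there for a good second, and let it spring all the way out again. Then press the shorter lever in to its stop the same way, and finish while still holding it there so that the gap can be looked at. Press only on the outer faces, one lever at a time; grasp nothing, keep off the bars and out of the gaps behind the levers, and leave the things standing round about where they are.

Things in the scene. Friction and masses are not known exactly. Their poses are not given: they have to be found in the camera images.
- long_unit: Fixed bench stand of the long lever. Origin: centre of the base plate's underside (85x170x8 mm), on the table. Own x: direction the lever is pressed in, away from the robot; y along the bar. Bar at x = 0, axis 110 mm up, y -95 to 95. The lever swings level, 110 mm up, on the bar's -x side, about an upright pivot at x = -45, y = +65 mm; blade runs 150 mm toward -y. Stand's top: 130 mm.
- long_lever (a joint): Longer lever: aluminium, 150 mm from pivot to ball end, blade 8 mm thick, 15 high. Radians: 0 = sprung out, blade slanting 0.38 rad away from the bar; 0.38 = fully in at its hard stop, parallel to the bar, 22 mm still free between them. Return spring: 2 N at the pressing point to start, 5 N at the stop, then the force rises steeply.
- long_press (a point): Pressing point on the lever's outer face (away from the bar), mid height of the blade, 35 mm from the ball end's outer end, 115 mm from the pivot along the blade; moves with the lever, about 43 mm on an arc from out to in. Own x points squarely into the face (pressing direction); y along the blade.
- long_bar: Grip bar of the long lever: steel tube 22 mm across, 190 mm long, with a black ribbed rubber sleeve 32 mm across. Fixed to the stand; origin at the middle of its axis, 110 mm above the table. Not to be touched.
- long_strip: Thin black rubber strip (3 mm) along the inner face of the long lever's blade, facing the bar; origin at its middle. Not to be touched: nothing goes behind the lever.
- short_unit: Fixed bench stand of the short lever. Origin: centre of the base plate's underside (85x170x8 mm), on the table. Own x: direction the lever is pressed in, away from the robot; y along the bar. Bar at x = 0, axis 110 mm up, y -95 to 95. The lever swings level, 110 mm up, on the bar's -x side, about an upright pivot at x = -45, y = -65 mm; blade runs 105 mm toward +y. Stand's top: 130 mm.
- short_lever (a joint): Shorter lever: aluminium, 105 mm from pivot to ball end, blade 8 mm thick, 15 high. Radians: 0 = sprung out, blade slanting 0.38 rad away from the bar; 0.38 = fully in at its hard stop, parallel to the bar, 22 mm still free between them. Return spring: 2 N at the pressing point to start, 5 N at the stop, then the force rises steeply.
- short_press (a point): Pressing point on the lever's outer face (away from the bar), mid height of the blade, 35 mm from the ball end's outer end, 70 mm from the pivot along the blade; moves with the lever, about 26 mm on an arc from out to in. Own x points squarely into the face (pressing direction); y along the blade.
- short_bar: Grip bar of the short lever: steel tube 22 mm across, 190 mm long, with a black ribbed rubber sleeve 32 mm across. Fixed to the stand; origin at the middle of its axis, 110 mm above the table. Not to be touched.
- short_strip: Thin black rubber strip (3 mm) along the inner face of the short lever's blade, facing the bar; origin at its middle. Not to be touched: nothing goes behind the lever.
- jar: Small white glaze jar with black screw lid, 51 mm across, 60 mm high, between the stands, loose bystander standing or lying on the table; origin at its underside. Leave alone.
- cup: Small biscuit-fired cup with a painted band, 67 mm across, 61 mm high, loose bystander standing or lying on the table; origin at its underside. Leave alone.
- croc: Flat green clay crocodile, 110x63x8 mm, loose bystander standing or lying on the table; origin at its underside. Leave alone.
- elephant: Flat grey clay elephant, 51x68x7 mm, loose bystander standing or lying on the table; origin at its underside. Leave alone.
- fish: Flat blue clay fish, 69x73x8 mm, loose bystander standing or lying on the table; origin at its underside. Leave alone.
- whale1: Flat clay whale, 53x86x8 mm, loose bystander standing or lying on the table; origin at its underside. Leave alone.
- brush_y: Thin yellow paint brush, 161x30x11 mm, loose bystander standing or lying on the table; origin at its underside. Leave alone.

How it is judged:
On the way, in this order (a step that is already met when the one before it is completed fails the run):
1. the longer lever is pressed fully in by the fingers (within about 4 mm of its stop) and kept there for 0.7 s (value of joint long_lever above 0.345 rad and contact force between the fingers and long_unit above 0.5 N), for 0.7 s.
2. the longer lever has sprung all the way out again (value of joint long_lever below 0.03 rad), for 0.2 s.
At the end, for the whole second after the job is handed in: The shorter lever is held in by the fingers at its stop (joint above 0.345 of 0.38 rad), and the longer lever is fully out (below 0.03 rad) and not touched (value of joint short_lever above 0.345 rad and contact force between the fingers and short_unit above 0.5 N and value of joint long_lever below 0.03 rad and contact force between the fingers and long_unit below 0.2 N); the arm keeps its last pose, push and grip.
It fails at once if a lever or stand is pushed harder than 35 N (contact force between any of the arm, the fingers and long_unit above 35 N or contact force between any of the arm, the fingers and short_unit above 35 N).
It fails at once if a bar is touched (over 2 N) (contact force between any of the fingers, the arm and long_bar above 2 N or contact force between any of the fingers, the arm and short_bar above 2 N).
It fails at once if the inner face of a lever is touched (over 1 N): gripped or reached behind (contact force between any of the fingers, the arm and long_strip above 1 N or contact force between any of the fingers, the arm and short_strip above 1 N).
It fails at once if both levers are pressed at the same time (value of joint each of long_lever, short_lever above 0.08 rad).
It fails at once if a bystander is moved by more than 20 mm (distance of any of jar, cup, croc, elephant, fish, whale1, brush_y from where it was at the start of the episode above 0.02 m).
It also fails if it takes over 45 s, if anything falls off the work surface, if the arm or the gripper's body presses on something with over 40 N, if the wrist force passes 120 N, or if a joint passes its speed limit or range.

### The arm

A 6-joint arm with a two-finger parallel gripper is mounted at the origin on a cart in front of the work surface, level with it; the furniture and walls round the work are solid. World frame = base frame: x ahead of the robot, y to its left, z up, the work surface at z = 0. Lengths are in m, angles in rad, forces in N, time in s.
With the tool pointing down it reaches from about 0.325 to 0.9 m from the base axis. Payload 6.1 kg.
Tool frame: the origin (TCP) lies between the finger pads; the fingertips stand 25 mm ahead of it and the grasp point (between the pads) lies 6 mm ahead of it; z points along the fingers, y is the direction in which the jaws open and shut (so a half turn about z gives the same grasp; the last joint's range is limited). The gripper opens to 87 mm and grips with 3 to 60 N. Pads are 19 mm wide; open, the fingers measure 117 mm over their backs; the gripper's body (75 mm by 190 mm) begins 51 mm behind the grasp point.
Start: joints at [-1.327, 0.22, 1.526, -0, 1.395, -0.126], TCP at [0.226, -0.583, 0.248] pointing down, gripper open.
Joint ranges: [-2.98, 2.98], [-0.91, 2.08], [0.09, 2.57], [-1.24, 4.39], [0.2, 2.65], [-2.68, 2.68]. Speed limits (rad/s): [2.57, 2.57, 3.01, 3.14, 3.14, 3.14].

### API

Orientations are given as a 3x3 rotation matrix whose columns are the frame's x, y, z axes.
In Python, from rig import robot gives the robot as it stands. The module is installed in compiled form; this text tells all that it offers.
- The arm moves only by the tool send_rows, never from a script. Its argument "rows" is one flat list of numbers, 5 for each row, row after row: the closure, from -1 (fully open) to 1 (shut), then the shift along the tool's x, y, z in units of 50 mm (1.0 is 50 mm), then the turn about the tool's z in units of 2 pi rad (1.0 is 2 pi rad). In form: [hand, dx, dy, dz, turn, hand, dx, dy, dz, turn, ...]. A call has 1 to 12 rows; each row shifts and turns the pose as measured when the row begins, along the tool's axes as they then stand; what a row does not reach is not made up. A row lasts 1/12 s, in which the tool goes at most 41.7 mm and 7.16 degrees, less where a joint would pass 70% of its speed; a pose out of reach is approached as far as the arm can. A call with a number of a shift or a turn outside -1 to 1 is refused whole. A call with a gripper value outside its range is refused whole. The fingers move at their own pace and stop on an object; "force" is the grip in N (left out, the last holds). Time passes only in rows, so rows that do not move let the fingers close. It gives the time, the measured TCP pose, the force and the opening at its end, in the units of the state.
- robot.state(): the state, without advancing time (a new reading comes with each control period).
- robot.capture(name): name is "scene" or "side" or "wrist"; returns (picture, depth): 384x512x3 uint8, red, green, blue; 384x512 float32, m along the optical axis (not along the pixel's ray), 0 where there is no reading.
- robot.get_calibration(name): a dict with "fx", "fy", "cx", "cy" (pixels), "T" (4x4, takes a point from camera to world coordinates); the wrist camera has in their place "tool_from_camera" (4x4, takes a point from camera to tool coordinates, whose origin is the TCP and whose axes are the flange's). Camera axes: x right, y down, z forward; pixel columns grow to the right and rows downward; lengths in m; the calibration is good to about 2 mm. A picture is of the moment at which its call begins: read the wrist's pose just before it. get_calibration takes no time and is no camera call.
- robot.close_job(): hands the job in, once; it reports no verdict.
The state is a dict: "time_s": time; "joint_pos": joint angles; "qvel": joint speeds; "joint_torque": joint torques, N m; "position": TCP position; "tcp_rot": TCP orientation; "ft_force": force on the tool from outside, world axes, zero at the start; "torque": the same for the moment, N m; "finger_gap": finger opening in m.
Only numpy, scipy, OpenCV 4.12 (cv2) and the standard library are available. Lean on these libraries where they do the work, as an engineer would, in place of code of your own. Each camera call takes 0.05 s, during which the arm holds its last target.

## Working session

There is one attempt and no reset: what is moved stays moved. The work goes in short steps, Python scripts to look and compute and a tool call to move; the robot and the scene stay as the last step left them, time stands still between calls to the robot, and variables do not carry over. Pictures are saved under pics/ and viewed, and the job is handed in when it is done.

Besides the shell and the picture viewer there is one more tool, called after ">>>" as name(argument=value, ...), one argument or row to a line, values as JSON. send_rows: Moves the arm, as the interface text tells. Shifts and turns lie within -1 to 1; 1 stands for 50 mm of shift or 2 pi rad of turn. Its arguments: {"type":"object","properties":{"rows":{"type":"array","items":{"type":"number"}},"force":{"type":"number"}},"required":["rows"]}

```bash
mkdir -p pics; python3 - <<'E'
from rig import robot
import cv2, numpy as np
s=robot.state(); print({k:np.round(v,3).tolist() for k,v in s.items()})
for n in ["scene","side"]:
    p,d=robot.capture(n); cv2.imwrite(f"pics/{n}0.png",p[:,:,::-1]); np.save(f"{n}0.npy",d)
    print(n,{k:np.round(v,3).tolist() for k,v in robot.get_calibration(n).items()})
print(robot.get_calibration("wrist"))
E
```

```text
{'time_s': 0.0, 'joint_pos': [-1.327, 0.221, 1.528, -0.0, 1.395, -0.126], 'qvel': [0.001, 0.001, -0.002, 0.0, 0.001, -0.0], 'joint_torque': [-0.0, -49.461, -38.738, 0.07, 0.057, -0.0], 'position': [0.226, -0.582, 0.246], 'tcp_rot': [[0.932, 0.361, -0.0], [0.361, -0.932, 0.002], [0.0, -0.002, -1.0]], 'ft_force': [-0.627, -0.386, 0.089], 'torque': [0.016, 0.009, -0.042], 'finger_gap': 0.087}
scene {'fx': 395.816, 'fy': 395.816, 'cx': 261.795, 'cy': 191.776, 'T': [[0.818, -0.306, 0.487, -0.095], [-0.574, -0.463, 0.675, -0.813], [0.019, -0.832, -0.554, 0.813], [0.0, 0.0, 0.0, 1.0]]}
side {'fx': 408.494, 'fy': 408.494, 'cx': 252.921, 'cy': 191.946, 'T': [[0.983, -0.09, 0.161, 0.359], [-0.184, -0.429, 0.884, -0.848], [-0.01, -0.899, -0.438, 0.566], [0.0, 0.0, 0.0, 1.0]]}
{'fx': 266.5373875788902, 'fy': 266.5373875788902, 'cx': 256.12424460868107, 'cy': 194.41993016283902, 'tool_from_camera': array([[-1.18792003e-03, -9.58040604e-01, -2.86630057e-01,
         7.68288058e-02],
       [ 9.99999294e-01, -1.14786409e-03, -3.07779270e-04,
         1.05440223e-03],
       [-3.41473113e-05, -2.86630220e-01,  9.58041291e-01,
        -1.36459560e-01],
       [ 0.00000000e+00,  0.00000000e+00,  0.00000000e+00,
         1.00000000e+00]])}
```

View pics/scene0.png

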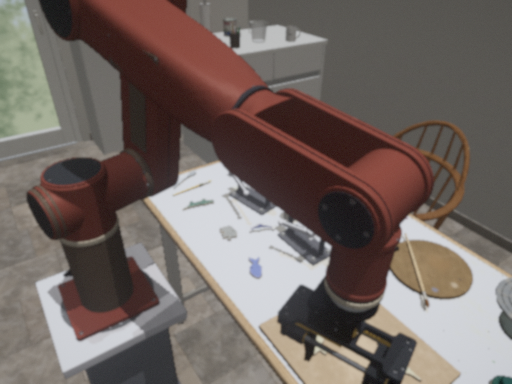

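View pics/side0.png

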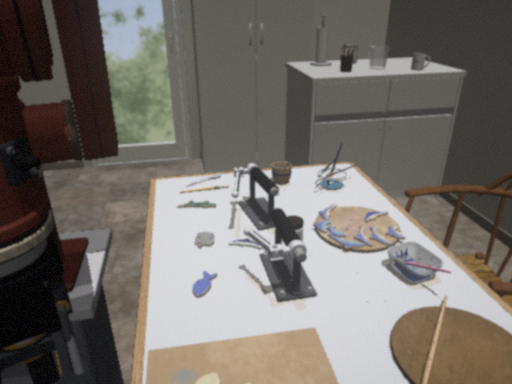

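The scene view is half blocked by the arm. The side view shows both stands, a far one at about (258,200) and a near one at about (288,260). I'll enlarge it.

```bash
python3 - <<'E'
import cv2
p=cv2.imread("pics/side0.png")[140:310,160:340]
cv2.imwrite("pics/sidez.png",cv2.resize(p,None,fx=3.5,fy=3.5,interpolation=cv2.INTER_CUBIC)[:600])
E
```

```text
(no output)
```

View pics/sidez.png

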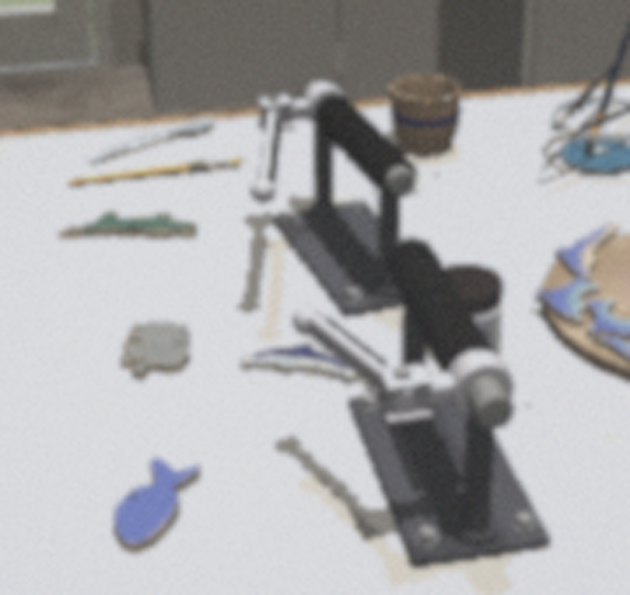

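Far stand: pivot at the far (+y) end, so it is the long unit. Near stand: pivot at the -y end, so it is the short unit. Next, the point clouds.

```bash
cat > h.py <<'E'
import numpy as np, cv2
from rig import robot
def cloud(d,c,T=None):
    T=c["T"] if T is None else T; T=np.array(T)
    v,u=np.mgrid[:d.shape[0],:d.shape[1]]
    P=np.stack([(u-c["cx"])/c["fx"]*d,(v-c["cy"])/c["fy"]*d,d],-1)
    W=P@T[:3,:3].T+T[:3,3]; W[d<=0]=np.nan; return W
def ray(u,v,c,z,T=None):
    T=np.array(c["T"] if T is None else T)
    r=T[:3,:3]@np.array([(u-c["cx"])/c["fx"],(v-c["cy"])/c["fy"],1]); return T[:3,3]+r*(z-T[2,3])/r[2]
E
python3 - <<'E'
from h import *
c=robot.get_calibration("side"); d=np.load("side0.npy"); W=cloud(d,c)
im=cv2.imread("pics/side0.png")
for (u,v) in [(260,254.3),(277.1,300),(316.6,295)]: print("short plate",ray(u,v,c,.008).round(3))
for (u,v) in [(160+273/3.5,140+213/3.5),(160+345/3.5,140+312/3.5)]: print("long plate",ray(u,v,c,.008).round(3))
for (u,v) in [(160+303/3.5,140+318/3.5),(160+262/3.5,140+190/3.5)]: print("ball s,l",ray(u,v,c,.11).round(3), W[int(v),int(u)])
roi=(W[...,0]>.3)&(W[...,0]<.85)&(W[...,1]>-.35)&(W[...,1]<.5)
# top-down map
m=np.zeros((600,800,3),np.uint8)
for Wp,q in zip(W[roi],im[roi]):
    if Wp[2]<-.02 or Wp[2]>.2: continue
    a=int((0.45-Wp[1])*900);b=int((0.9-Wp[0])*900)
    if 0<=a<800 and 0<=b<600: cv2.circle(m,(a,b),1,(int(max(0,Wp[2])*1900)%256,int(q[1]),int(q[2])),-1)
cv2.imwrite("pics/top.png",m)
for lo,hi in [(.09,.135)]:
    k=roi&(W[...,2]>lo)&(W[...,2]<hi); print(k.sum(), W[k].min(0),W[k].max(0))
E
```

```text
short plate [ 0.519 -0.057  0.008]
short plate [ 0.52  -0.221  0.008]
short plate [ 0.603 -0.222  0.008]
long plate [0.509 0.228 0.008]
long plate [0.538 0.057 0.008]
ball s,l [ 0.479 -0.11   0.11 ] [ 0.47664319 -0.11572462  0.1155403 ]
ball s,l [0.48  0.069 0.11 ] [0.4760865  0.05750089 0.1167985 ]
2090 [ 0.46989721 -0.23208216  0.09009175] [0.59155182 0.24418239 0.13076569]
```

View pics/top.png

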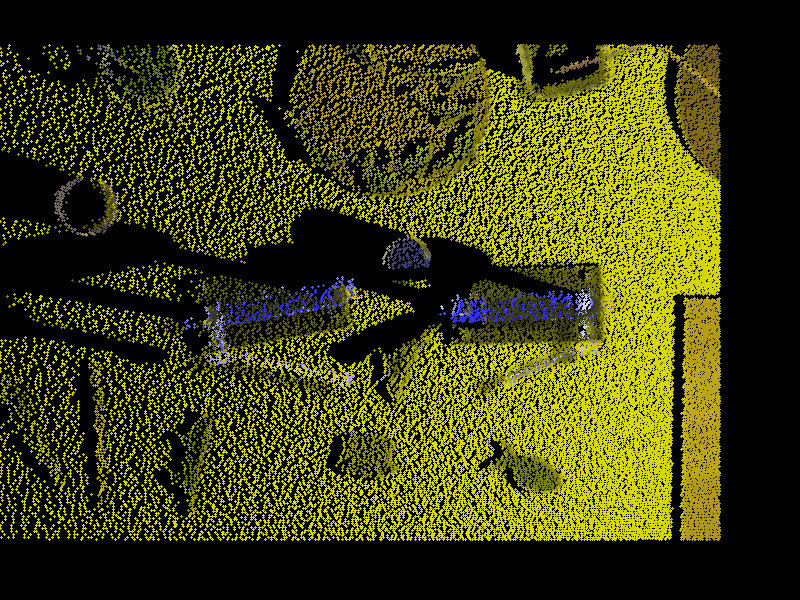

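>>> send_rows(
  rows=[1,0,0,-0.35,0.0196,1,0,0,-0.35,0.0196,1,0,0,-0.35,0.0196,1,0.26,-0.75,0,0,1,0.26,-0.75,0,0,1,0.26,-0.75,0,0,1,0.26,-0.75,0,0,1,0.26,-0.75,0,0,1,0.26,-0.75,0,0,1,0.26,-0.75,0,0,1,0.26,-0.75,0,0,1,0.26,-0.75,0,0],
  force=30,
)

```text
time_s: 1.1
position: [0.3469, -0.2368, 0.2944]
tcp_rot: [[1.0, -0.028, -0.005], [-0.028, -1.0, 0.014], [-0.006, -0.014, -1.0]]
ft_force: [1.4, 0.2, -0.3]
finger_gap: 0.0152
```

>>> send_rows(
  rows=[1,0.2,-0.75,0,0,1,0.2,-0.75,0,0,1,0.2,-0.75,0,0,1,0.2,-0.75,0,0,1,0.2,-0.75,0,0,1,0.2,-0.75,0,0,1,0.1,0,0,0,1,0,0,0,0],
)

```text
time_s: 1.77
position: [0.4182, 0.0064, 0.2958]
tcp_rot: [[1.0, -0.018, -0.004], [-0.018, -1.0, 0.017], [-0.005, -0.017, -1.0]]
ft_force: [1.2, -0.5, -0.5]
finger_gap: 0.0004
```

```bash
python3 - <<'E'
from h import *
s=robot.state(); print(s["time_s"],s["position"].round(4) if hasattr(s["position"],'round') else s["position"],s["tcp_rot"],s["finger_gap"],s["qvel"],s["ft_force"])
p,d=robot.capture("wrist"); cv2.imwrite("pics/w1.png",p[:,:,::-1]); np.save("w1.npy",d)
c=robot.get_calibration("wrist")
M=np.eye(4);M[:3,:3]=s["tcp_rot"];M[:3,3]=s["position"];T=M@c["tool_from_camera"];np.save("w1T.npy",T)
E
```

```text
1.7667 [0.4182 0.0064 0.2958] [[ 0.9998305  -0.01789625 -0.00432466]
 [-0.01782035 -0.9996968   0.01699226]
 [-0.00462745 -0.01691231 -0.99984627]] 0.0003849177574453712 [ 0.08736879 -0.00971986  0.01215303  0.03405922  0.01420367  0.03644126] [ 1.2125022  -0.50711542 -0.46222129]
```

View pics/w1.png

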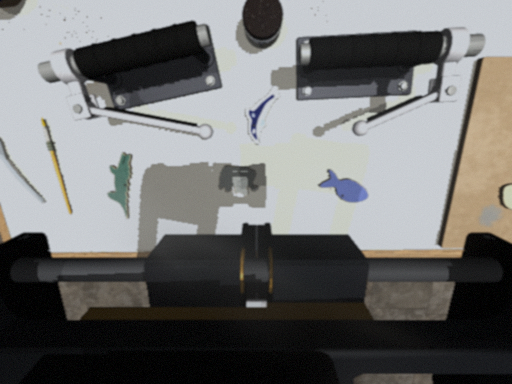

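Wrist view: long lever on the left, pivot about (78,110) and ball (205,131). Short lever on the right, pivot about (450,91) and ball (361,128). I'll turn these into positions.

```bash
python3 - <<'E'
from h import *
c=robot.get_calibration("wrist"); T=np.load("w1T.npy"); d=np.load("w1.npy"); W=cloud(d,c,T)
p=cv2.imread("pics/w1.png")
cv2.imwrite("pics/w1L.png",cv2.resize(p[10:150,30:230],None,fx=4,fy=4,interpolation=cv2.INTER_CUBIC))
cv2.imwrite("pics/w1S.png",cv2.resize(p[10:150,290:490],None,fx=4,fy=4,interpolation=cv2.INTER_CUBIC))
k=(W[...,2]>.098)&(W[...,2]<.125)&(p.min(-1)>130)
n,l,st,ce=cv2.connectedComponentsWithStats(k.astype(np.uint8))
for i in range(1,n):
    if st[i,4]>40: print(st[i],ce[i].round(1),W[l==i].mean(0).round(3))
for n_,u,v in [("Lball",205,131),("Lpiv",78,110),("Sball",361,128),("Spiv",450,91)]: print(n_,ray(u,v,c,.11,T).round(4),W[v,u].round(4))
for n_,u,v in [("Lbase",220,89),("L",117,109),("Lup",207,56),("S",298,98),("S2",412,94),("Sup",299,62)]: print(n_,ray(u,v,c,.008,T).round(4),W[v,u].round(4))
E
```

```text
[198  27   9  14 104] [202.   33.3] [0.577 0.061 0.119]
[449  27  37  29 347] [470.3  38.5] [ 0.565 -0.215  0.12 ]
[301  45   9  14 107] [305.1  51.5] [ 0.557 -0.046  0.119]
[50 49 16 11 99] [57.7 53.7] [0.561 0.215 0.122]
[439  49  28  53 759] [450.8  77.7] [ 0.528 -0.202  0.121]
[ 38  61  53  59 865] [68.4 90. ] [0.525 0.213 0.12 ]
[355  93  83  43 657] [392.3 114.4] [ 0.492 -0.147  0.116]
[90 95  9 11 48] [93.8 99.8] [0.515 0.199 0.1  ]
[ 90 107 124  32 909] [156.2 122.3] [0.488 0.121 0.116]
Lball [0.4775 0.0671 0.11  ] [0.4779 0.0657 0.117 ]
Lpiv [0.5039 0.2136 0.11  ] [0.5036 0.2052 0.1226]
Sball [ 0.4776 -0.1156  0.11  ] [ 0.4781 -0.1122  0.1194]
Spiv [ 0.516  -0.2105  0.11  ] [ 0.5151 -0.2008  0.1249]
Lbase [0.5319 0.0611 0.008 ] [ 0.5327  0.0624 -0.0013]
L [0.5067 0.2204 0.008 ] [0.504  0.1651 0.1149]
Lup [0.5766 0.0773 0.008 ] [0.5717 0.0727 0.0336]
S [ 0.517  -0.0549  0.008 ] [ 0.5171 -0.0552  0.0056]
S2 [ 0.5192 -0.2228  0.008 ] [ 0.5196 -0.2267  0.0007]
Sup [ 0.5659 -0.0551  0.008 ] [ 0.5498 -0.0421  0.1056]
```

View pics/w1L.png

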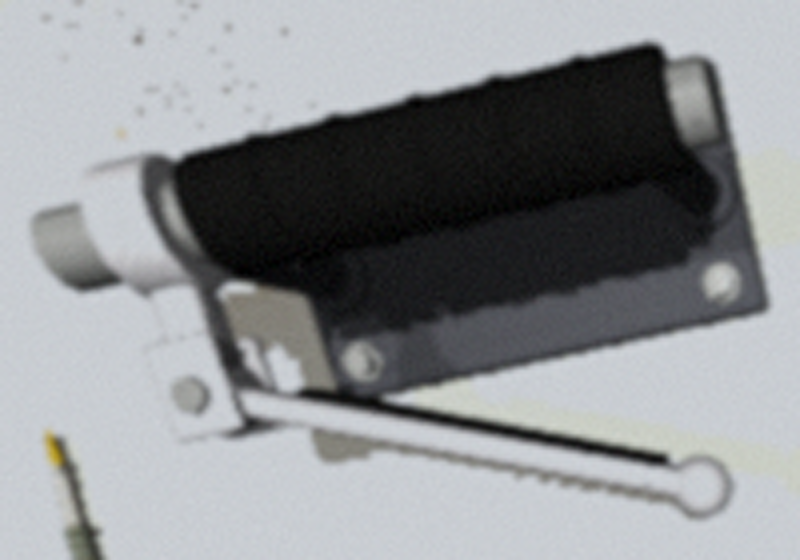

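View pics/w1S.png

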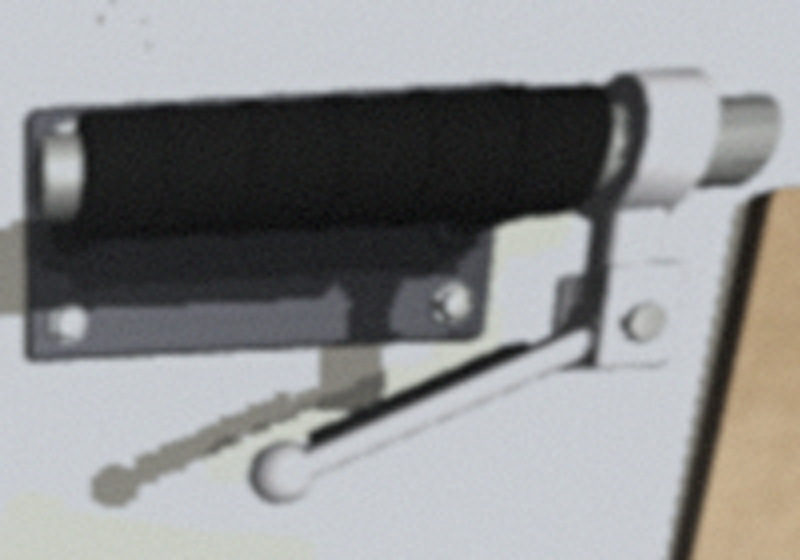

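>>> send_rows(
  rows=[1,0,0,0,0.0137,1,0,0,0,0.0137,1,0,-0.6,0.1,0,1,0,-0.6,0.3,0,1,0,-0.6,0.5,0,1,0,0,0.6,0,1,0,0,0.6,0,1,0,0,0.5,0,1,0,0,0.4,0,1,0,0,0,0,1,0,0,0,0],
)

```text
time_s: 2.73
position: [0.4359, 0.0826, 0.1414]
tcp_rot: [[0.974, -0.225, -0.005], [-0.225, -0.974, 0.013], [-0.008, -0.012, -1.0]]
ft_force: [-0.3, -0.4, 0.5]
finger_gap: 0.0009
```

```bash
cat >> h.py <<'E'
def wl(n):
    s=robot.state(); c=robot.get_calibration("wrist")
    p,d=robot.capture("wrist"); cv2.imwrite(f"pics/{n}.png",p[:,:,::-1])
    M=np.eye(4);M[:3,:3]=s["tcp_rot"];M[:3,3]=s["position"];T=M@c["tool_from_camera"]
    R=s["tcp_rot"];print(s["time_s"],np.round(s["position"],4),"yaw",np.arctan2(R[1][0],R[0][0]).round(3),"F",np.round(s["ft_force"],2),"qd",np.abs(s["qvel"]).max().round(3))
    return p,d,c,T
E
python3 - <<'E'
from h import *
p,d,c,T=wl("w2"); W=cloud(d,c,T)
k=(W[...,2]>.09)&(W[...,2]<.125); print(W[k].shape)
p2,_=robot.capture("side"); cv2.imwrite("pics/s2.png",cv2.resize(p2[100:320,130:370,::-1],None,fx=2.7,fy=2.7))
E
```

```text
2.7333 [0.4359 0.0826 0.1414] yaw -0.227 F [-0.31 -0.38  0.55] qd 0.035
(21072, 3)
```

View pics/w2.png

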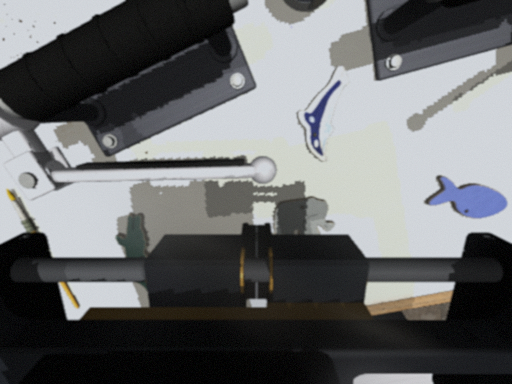

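View pics/s2.png

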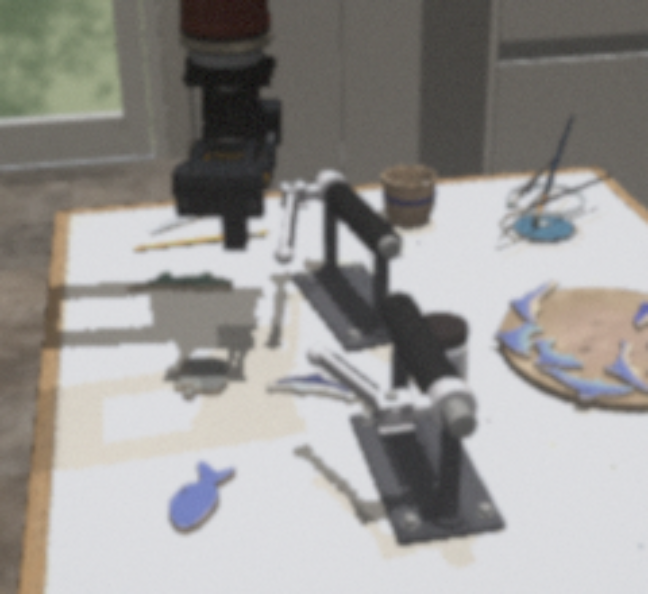

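>>> send_rows(
  rows=[1,0.13,-0.15,0.2,-0.003,1,0.13,-0.15,0.2,-0.003,1,0,0,0,0,1,0.08,0,0,0,1,0.08,0,0,0,1,0,0,0,0],
)

```text
time_s: 3.33
position: [0.4676, 0.0908, 0.1323]
tcp_rot: [[0.981, -0.192, 0.012], [-0.192, -0.981, 0.013], [0.009, -0.015, -1.0]]
ft_force: [-0.7, 0.7, -0.5]
finger_gap: 0.0003
```

```bash
python3 - <<'E'
from h import *
p,d,c,T=wl("w3")
E
```

```text
3.3333 [0.4676 0.0908 0.1323] yaw -0.193 F [-0.74  0.66 -0.53] qd 0.022
```

View pics/w3.png

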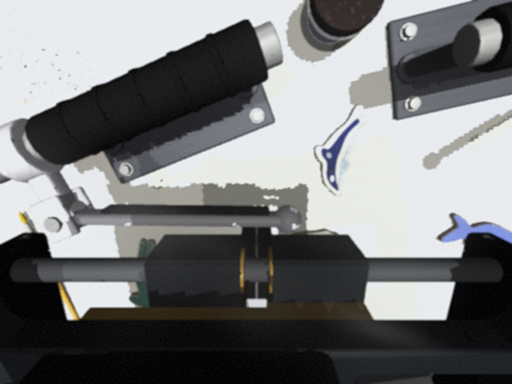

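>>> send_rows(
  rows=[1,-0.12,-0.12,0,0,1,0,0,0.15,0,1,0,0,0.12,0,1,0,0,0,0],
)

```text
time_s: 3.72
position: [0.4629, 0.0985, 0.1193]
tcp_rot: [[0.981, -0.192, 0.015], [-0.193, -0.981, 0.013], [0.012, -0.016, -1.0]]
ft_force: [0.2, 0.5, -0.7]
finger_gap: 0.0006
```

```bash
python3 - <<'E'
from h import *
p,d,c,T=wl("w4")
s,_=robot.capture("side"); cv2.imwrite("pics/s4.png",cv2.resize(s[130:230,180:300,::-1],None,fx=5,fy=5,interpolation=cv2.INTER_CUBIC))
E
```

```text
3.7167 [0.4629 0.0985 0.1193] yaw -0.194 F [ 0.25  0.5  -0.67] qd 0.009
```

View pics/s4.png

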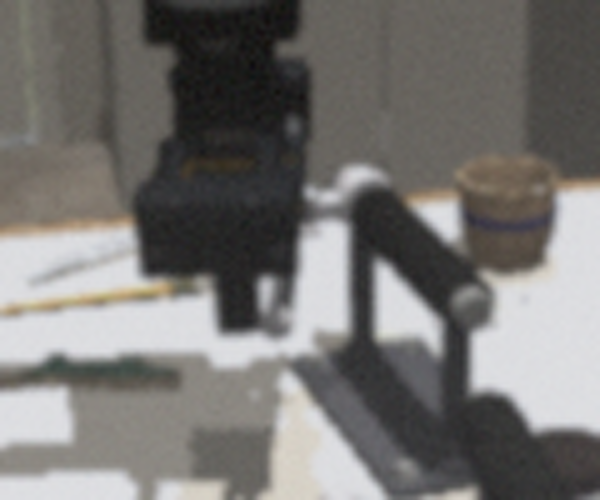

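View pics/w4.png

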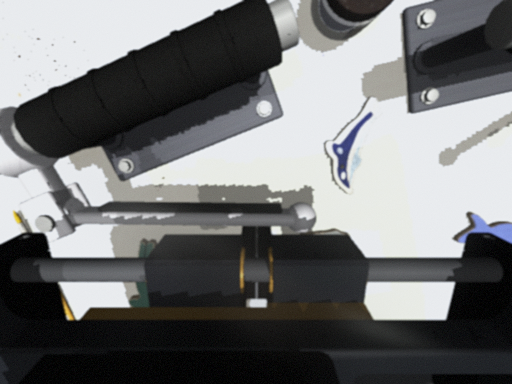

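>>> send_rows(
  rows=[1,0.05,0,0,0,1,0.05,0,0,0,1,0.05,0,0,-0.003,1,0.05,0,0,-0.003,1,0.05,0,0,-0.003,1,0.05,0,0,-0.003,1,0.05,0,0,-0.003,1,0.05,0,0,-0.003,1,0.05,0,0,-0.003,1,0.05,0,0,-0.003],
)

```text
time_s: 4.65
position: [0.4878, 0.0938, 0.1192]
tcp_rot: [[1.0, -0.028, 0.008], [-0.028, -1.0, 0.012], [0.008, -0.012, -1.0]]
ft_force: [-2.8, -1.5, 2.0]
finger_gap: 0.0007
```

```bash
python3 - <<'E'
from h import *
p,d,c,T=wl("w5")
E
```

```text
4.65 [0.4878 0.0938 0.1192] yaw -0.028 F [-2.78 -1.49  1.98] qd 0.255
```

View pics/w5.png

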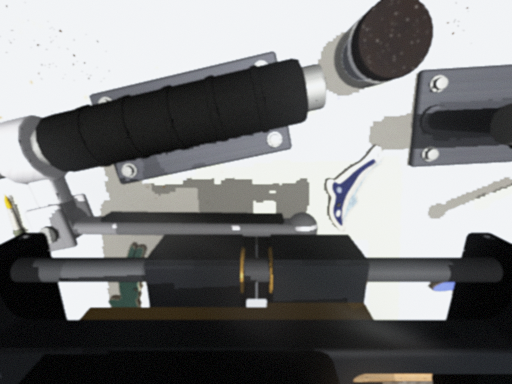

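>>> send_rows(
  rows=[1,0.05,0,0,-0.0035,1,0.05,0,0,-0.0035,1,0.05,0,0,-0.0035,1,0.05,0,0,-0.0035,1,0.05,0,0,-0.0035,1,0.05,0,0,-0.0035],
)

```text
time_s: 5.2
position: [0.503, 0.0934, 0.1185]
tcp_rot: [[0.993, 0.116, 0.005], [0.116, -0.993, 0.01], [0.006, -0.009, -1.0]]
ft_force: [-3.9, -1.8, 0.5]
finger_gap: 0.0002
```

```bash
python3 - <<'E'
from h import *
p,d,c,T=wl("w6")
E
```

```text
5.2 [0.503  0.0934 0.1185] yaw 0.116 F [-3.88 -1.77  0.5 ] qd 0.284
```

View pics/w6.png

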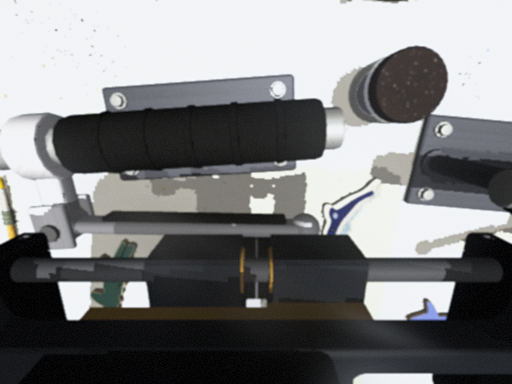

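>>> send_rows(
  rows=[1,0.05,0,0,-0.0035,1,0.05,0,0,-0.0035,1,0.05,0,0,-0.002],
)

```text
time_s: 5.5
position: [0.5107, 0.094, 0.1183]
tcp_rot: [[0.984, 0.177, 0.004], [0.177, -0.984, 0.009], [0.005, -0.008, -1.0]]
ft_force: [-3.6, -2.9, 1.4]
finger_gap: 0.0005
```

```bash
python3 - <<'E'
from h import *
p,d,c,T=wl("w7")
E
```

```text
5.5 [0.5107 0.094  0.1183] yaw 0.178 F [-3.55 -2.92  1.39] qd 0.147
```

>>> send_rows(
  rows=[1,0.03,0,0,0,1,0.03,0,0,0],
)

```text
time_s: 5.72
position: [0.5126, 0.0943, 0.118]
tcp_rot: [[0.984, 0.178, 0.0], [0.178, -0.984, 0.008], [0.002, -0.008, -1.0]]
ft_force: [-11.9, -4.7, 7.6]
finger_gap: 0.0006
```

```bash
python3 - <<'E'
from h import *
p,d,c,T=wl("w8")
E
```

```text
5.7167 [0.5126 0.0943 0.118 ] yaw 0.179 F [-11.86  -4.73   7.61] qd 0.041
```

View pics/w8.png

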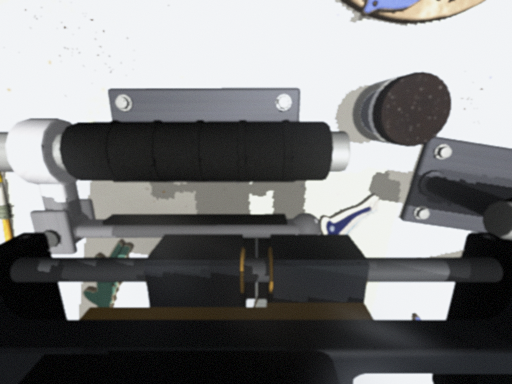

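Force has risen sharply to about 13 N and the blade is parallel to the bar, so it is at the stop. Now to hold.

>>> send_rows(
  rows=[1,0.01,0,0,0,1,0.01,0,0,0,1,0.01,0,0,0,1,0.01,0,0,0],
)

```text
time_s: 6.1
position: [0.5123, 0.0943, 0.1182]
tcp_rot: [[0.984, 0.178, -0.006], [0.178, -0.984, 0.007], [-0.005, -0.008, -1.0]]
ft_force: [-5.7, -2.9, 3.3]
finger_gap: 0.0005
```

```bash
python3 - <<'E'
from h import *
p,d,c,T=wl("w9")
E
```

```text
6.1 [0.5123 0.0943 0.1182] yaw 0.179 F [-5.74 -2.93  3.34] qd 0.016
```

>>> send_rows(
  rows=[1,0.018,0,0,0,1,0.018,0,0,0,1,0.018,0,0,0,1,0.018,0,0,0,1,0.018,0,0,0,1,0.018,0,0,0],
)

```text
time_s: 6.65
position: [0.5125, 0.0943, 0.1183]
tcp_rot: [[0.984, 0.179, -0.019], [0.179, -0.984, 0.004], [-0.018, -0.008, -1.0]]
ft_force: [-7.7, -3.5, 3.8]
finger_gap: 0.0003
```

```bash
python3 - <<'E'
from h import *
p,d,c,T=wl("w10")
s,_=robot.capture("side"); cv2.imwrite("pics/s10.png",cv2.resize(s[130:230,180:300,::-1],None,fx=5,fy=5,interpolation=cv2.INTER_CUBIC))
E
```

```text
6.65 [0.5125 0.0943 0.1183] yaw 0.18 F [-7.68 -3.48  3.8 ] qd 0.029
```

View pics/s10.png

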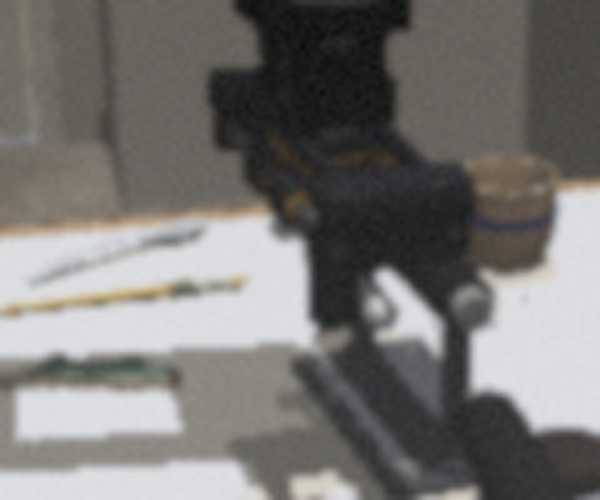

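View pics/w10.png

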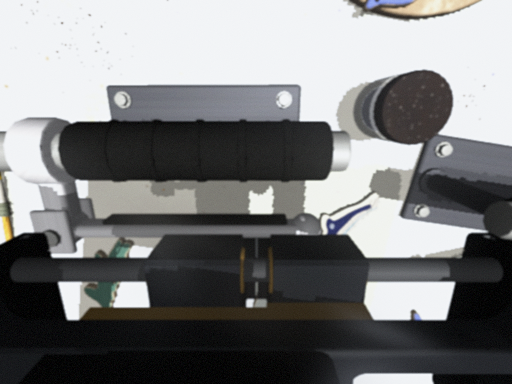

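Wrist view shows the blade level and parallel with the bar, with a free gap between them. I'll hold a little longer, then retreat steadily along the outward arc.

>>> send_rows(
  rows=[1,0.014,0,0,0,1,0.014,0,0,0,1,0.014,0,0,0,1,0.014,0,0,0,1,0.014,0,0,0,1,0.014,0,0,0],
)

```text
time_s: 7.25
position: [0.5125, 0.0943, 0.1184]
tcp_rot: [[0.983, 0.179, -0.029], [0.179, -0.984, 0.002], [-0.028, -0.007, -1.0]]
ft_force: [-6.9, -2.9, 3.1]
finger_gap: 0.0003
```

>>> send_rows(
  rows=[1,-0.1,0,0,0.005,1,-0.1,0,0,0.005,1,-0.1,0,0,0.005,1,-0.1,0,0,0.005,1,-0.1,0,0,0.005,1,-0.1,0,0,0.005,1,-0.1,0,0,0.005,1,-0.1,0,0,0.005,1,-0.12,0,0,0.005,1,-0.2,0,0,0,1,-0.2,0,0,0,1,-0.2,0,0,0],
)

```text
time_s: 8.25
position: [0.4369, 0.1042, 0.1212]
tcp_rot: [[0.993, -0.116, -0.02], [-0.116, -0.993, 0.019], [-0.022, -0.016, -1.0]]
ft_force: [0.1, 0.9, 0.3]
finger_gap: 0.0008
```

```bash
python3 - <<'E'
from h import *
p,d,c,T=wl("w11")
E
```

```text
8.25 [0.4369 0.1042 0.1212] yaw -0.116 F [0.06 0.91 0.27] qd 0.315
```

View pics/w11.png

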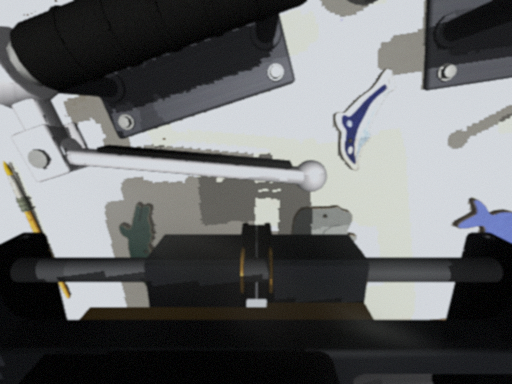

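The long lever is fully out again: ball at (313,176), blade slanted, nothing touching it. Now over to the short one.

>>> send_rows(
  rows=[1,-0.1,0,-0.6,0,1,0,0.4,-0.2,0,1,0.05,0.72,0,0,1,0.06,0.72,0,0,1,0.06,0.72,0,0,1,0.06,0.72,0,0,1,0.06,0.72,0,0,1,0.06,0.72,0,0,1,0,0.3,0,-0.016,1,0,0,0,-0.016,1,0,0,0,-0.016,1,0,0,0,-0.016],
)

```text
time_s: 9.3
position: [0.4238, -0.1592, 0.1635]
tcp_rot: [[0.951, 0.31, 0.001], [0.309, -0.951, 0.013], [0.005, -0.012, -1.0]]
ft_force: [0.6, 0.2, -0.1]
finger_gap: 0.0004
```

```bash
python3 - <<'E'
from h import *
p,d,c,T=wl("w12")
for n_,u,v in [("x",256,194)]: pass
np.save("w12T.npy",T)
E
```

```text
9.3 [ 0.4238 -0.1592  0.1635] yaw 0.315 F [ 0.56  0.17 -0.07] qd 1.269
```

View pics/w12.png

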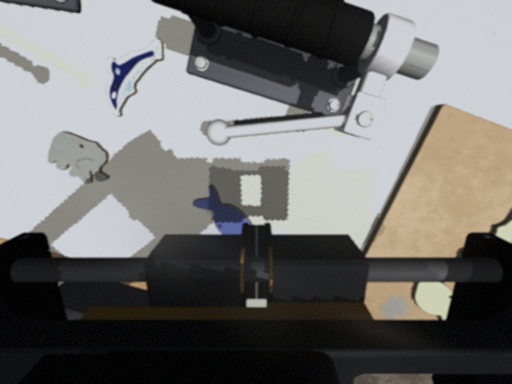

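>>> send_rows(
  rows=[1,0,0,0,0,1,0,0,0.5,0,1,0,0,0.4,0,1,0,0,0,0,1,0,0,0,0],
)

```text
time_s: 9.77
position: [0.4266, -0.159, 0.1202]
tcp_rot: [[0.952, 0.306, 0.009], [0.306, -0.952, 0.009], [0.011, -0.006, -1.0]]
ft_force: [0.0, -0.5, 0.3]
finger_gap: 0.0003
```

```bash
python3 - <<'E'
from h import *
p,d,c,T=wl("w13")
u=[(218,131)]
s=robot.state();R=np.array(s["tcp_rot"]);dv=np.array([.462,-.147,.119])-s["position"];print("tool delta mm",(R.T@dv*1000).round(1))
E
```

```text
9.7667 [ 0.4266 -0.159   0.1202] yaw 0.311 F [ 0.03 -0.47  0.26] qd 0.022
tool delta mm [37.5 -0.4  1.6]
```

View pics/w13.png

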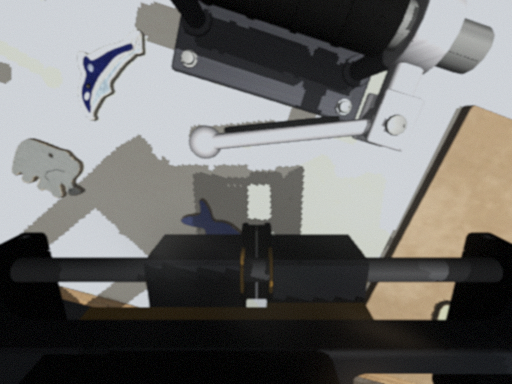

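>>> send_rows(
  rows=[1,0.3,0,0,-0.0125,1,0.3,0,0,0,1,0,0,0,0,1,0,0,0,0],
)

```text
time_s: 10.15
position: [0.4571, -0.1488, 0.1247]
tcp_rot: [[0.925, 0.381, 0.013], [0.381, -0.925, 0.007], [0.014, -0.002, -1.0]]
ft_force: [-0.2, 0.7, 0.5]
finger_gap: 0.0008
```

```bash
python3 - <<'E'
from h import *
p,d,c,T=wl("w14")
s,_=robot.capture("side"); cv2.imwrite("pics/s14.png",cv2.resize(s[150:280,200:340,::-1],None,fx=4.5,fy=4.5,interpolation=cv2.INTER_CUBIC))
E
```

```text
10.15 [ 0.4571 -0.1488  0.1247] yaw 0.391 F [-0.17  0.69  0.54] qd 0.027
```

View pics/s14.png

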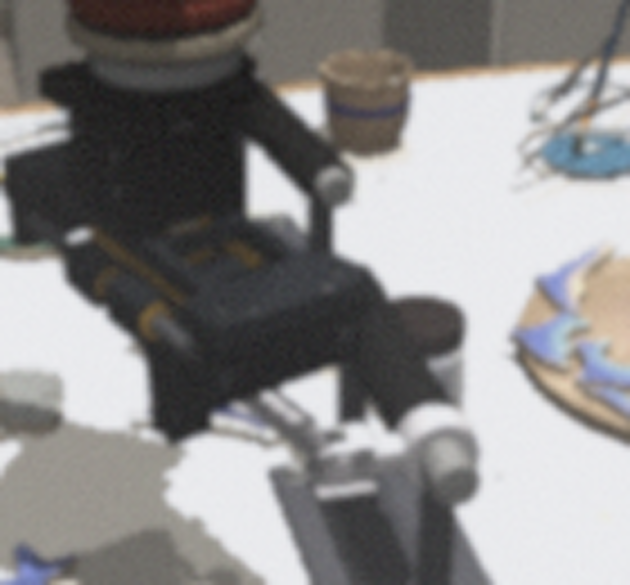

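View pics/w14.png

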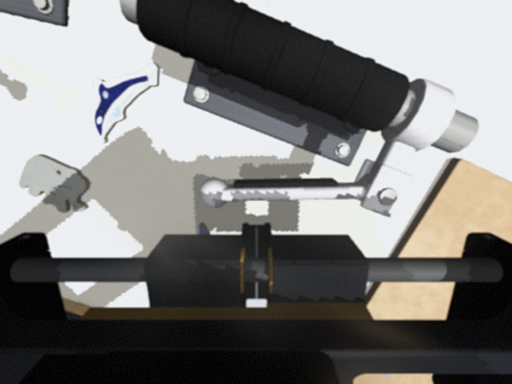

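>>> send_rows(
  rows=[1,0.1,0,0.12,0,1,0.1,0,0,0,1,0.06,0,0,0,1,0.05,0,0,0,1,0.04,0,0,0,1,0.04,0,0,0,1,0,0,0,0],
)

```text
time_s: 10.83
position: [0.4752, -0.1415, 0.1186]
tcp_rot: [[0.926, 0.378, 0.012], [0.378, -0.926, 0.007], [0.014, -0.001, -1.0]]
ft_force: [-0.2, -0.3, 0.0]
finger_gap: 0.0004
```

```bash
python3 - <<'E'
from h import *
p,d,c,T=wl("w15")
E
```

```text
10.8333 [ 0.4752 -0.1415  0.1186] yaw 0.388 F [-0.15 -0.32  0.04] qd 0.002
```

View pics/w15.png

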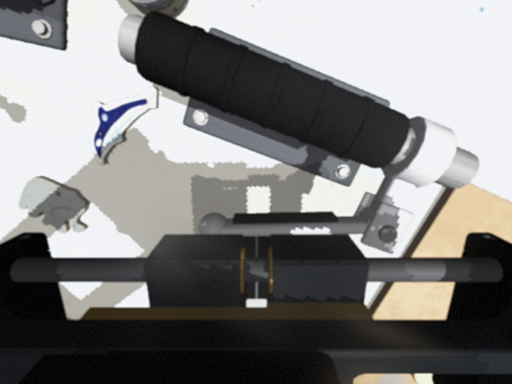

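Just short of contact, with the finger about 26 mm in from the ball. Now the press, turning with the lever.

>>> send_rows(
  rows=[1,0.05,0,0,0,1,0.05,0,0,0.006,1,0.05,0,0,0.006,1,0.05,0,0,0.006,1,0.05,0,0,0.006,1,0.05,0,0,0.006,1,0.05,0,0,0.006],
)

```text
time_s: 11.47
position: [0.4876, -0.1351, 0.1173]
tcp_rot: [[0.988, 0.152, -0.0], [0.152, -0.988, 0.009], [0.001, -0.009, -1.0]]
ft_force: [-3.3, 0.8, 2.2]
finger_gap: 0.0004
```

```bash
python3 - <<'E'
from h import *
p,d,c,T=wl("w16")
E
```

```text
11.4667 [ 0.4876 -0.1351  0.1173] yaw 0.152 F [-3.32  0.79  2.15] qd 0.511
```

View pics/w16.png

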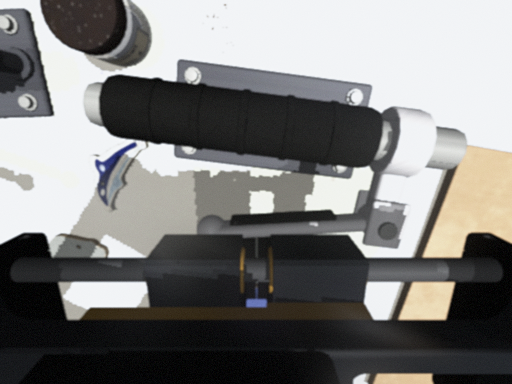

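>>> send_rows(
  rows=[1,0.05,0,0,0.003,1,0.05,0,0,0.004,1,0.05,0,0,0.004,1,0.05,0,0,0.004],
)

```text
time_s: 11.85
position: [0.4948, -0.1328, 0.1164]
tcp_rot: [[0.998, 0.056, -0.008], [0.056, -0.998, 0.012], [-0.007, -0.012, -1.0]]
ft_force: [-4.8, -0.8, 2.5]
finger_gap: 0.0004
```

```bash
python3 - <<'E'
from h import *
p,d,c,T=wl("w17")
E
```

```text
11.85 [ 0.4948 -0.1328  0.1164] yaw 0.056 F [-4.82 -0.79  2.55] qd 0.331
```

>>> send_rows(
  rows=[1,0.05,0,0,0.003,1,0.05,0,0,0,1,0.04,0,0,0],
)

```text
time_s: 12.15
position: [0.5007, -0.1321, 0.1159]
tcp_rot: [[0.999, 0.037, -0.012], [0.037, -0.999, 0.013], [-0.011, -0.013, -1.0]]
ft_force: [-5.8, 1.2, 2.8]
finger_gap: 0.0005
```

```bash
python3 - <<'E'
from h import *
p,d,c,T=wl("w18")
E
```

```text
12.15 [ 0.5007 -0.1321  0.1159] yaw 0.037 F [-5.76  1.23  2.78] qd 0.058
```

View pics/w18.png

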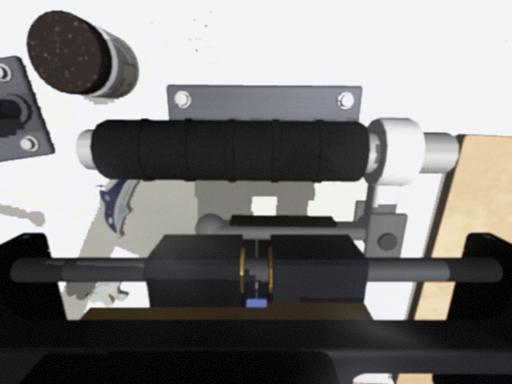

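>>> send_rows(
  rows=[1,0.03,0,0,0.001,1,0.03,0,0,0.001],
)

```text
time_s: 12.37
position: [0.5012, -0.1319, 0.1157]
tcp_rot: [[0.999, 0.025, -0.019], [0.026, -1.0, 0.013], [-0.019, -0.014, -1.0]]
ft_force: [-12.8, 0.0, 9.4]
finger_gap: 0.0006
```

```bash
python3 - <<'E'
from h import *
p,d,c,T=wl("w19")
E
```

```text
12.3667 [ 0.5012 -0.1319  0.1157] yaw 0.026 F [-12.79   0.03   9.38] qd 0.083
```

>>> send_rows(
  rows=[1,0.015,0,0,0,1,0.015,0,0,0,1,0.018,0,0,0,1,0.018,0,0,0,1,0.018,0,0,0,1,0.018,0,0,0],
)

```text
time_s: 12.92
position: [0.501, -0.132, 0.1157]
tcp_rot: [[0.999, 0.029, -0.034], [0.03, -0.999, 0.014], [-0.034, -0.015, -0.999]]
ft_force: [-8.4, 0.6, 6.3]
finger_gap: 0.0003
```

```bash
python3 - <<'E'
from h import *
p,d,c,T=wl("w20")
for i in range(6): robot.capture("wrist")
p,d,c,T=wl("w21")
s=robot.state();print(s["time_s"],s["ft_force"])
p,_=robot.capture("side"); cv2.imwrite("pics/s21.png",cv2.resize(p[130:290,190:350,::-1],None,fx=3.7,fy=3.7,interpolation=cv2.INTER_CUBIC))
E
```

```text
12.9167 [ 0.501  -0.132   0.1157] yaw 0.03 F [-8.39  0.56  6.34] qd 0.032
13.2667 [ 0.501  -0.132   0.1157] yaw 0.03 F [-8.01  0.51  5.39] qd 0.001
13.3167 [-7.92094782  0.13486508  6.06142256]
```

View pics/w21.png

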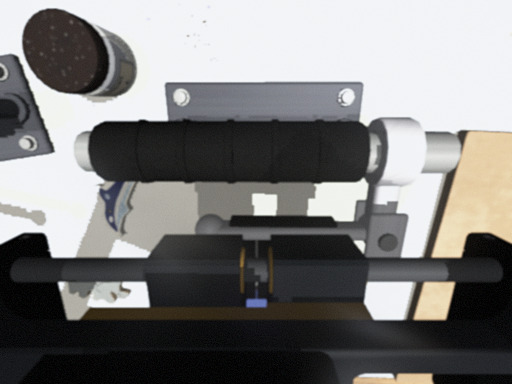

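View pics/s21.png

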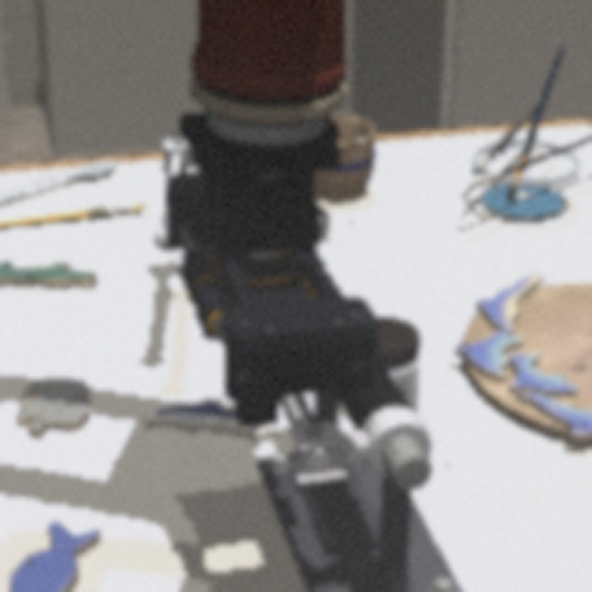

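```bash
python3 - <<'E'
import cv2
p=cv2.imread("pics/w21.png")[110:260,180:420]
cv2.imwrite("pics/w21z.png",cv2.resize(p,None,fx=3.3,fy=3.3,interpolation=cv2.INTER_CUBIC))
E
```

```text
(no output)
```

View pics/w21z.png

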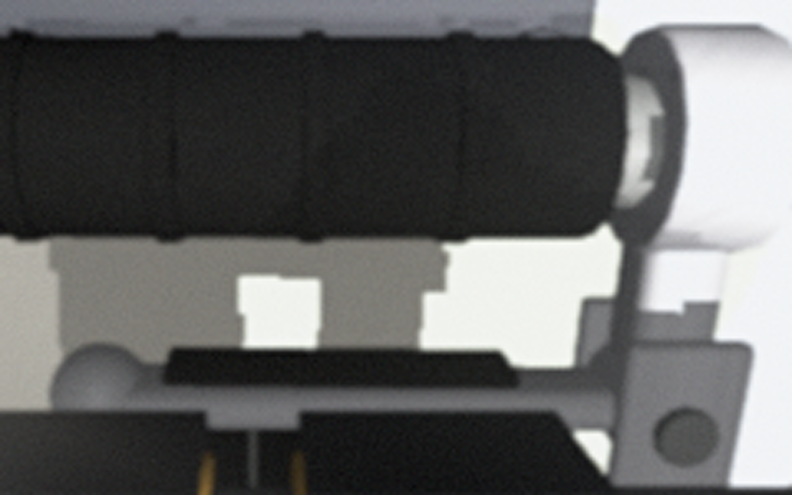

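The strip edge at (172,349)–(503,352) and the sleeve's lower edge are parallel, so the lever is at its stop with the gap free and the push steady at about 8 N. Handing in.

```bash
python3 - <<'E'
from rig import robot
print(robot.close_job()); s=robot.state(); print(s["time_s"],s["ft_force"],s["position"])
E
```

```text
the job is handed in; nothing more can be done
None
the job is handed in; nothing more can be done
```

I pressed both levers to their stops with the outside of the shut fingers and handed the job in at about 13.4 s, still holding the shorter one. The hand-in reports no verdict.

- **Longer lever:** I pressed it until the force rose sharply and the blade stood parallel to the bar. I held it for about 1.5 s at roughly 6–13 N sideways, then backed off. The wrist picture showed it sprung fully out and untouched.
- **Shorter lever:** I pressed it to its stop the same way. The last reading was a steady push of about 8 N sideways, with no drift over 0.4 s. The blade stood parallel to the bar within about 0.01 rad, with the gap behind it clear.

**Checks:**
- The highest force readings I saw were about 15 N on the long lever and 16 N on the short, against the 35 N limit. These were taken between moves, so a short peak during a move could have gone unseen.
- In the last pictures the arm was clear of both bars, and the things in view stood where they had been. I did not measure their positions.
- The tool tilted about 2° while holding, and 5–6 N of vertical force remained at the finger. Neither moved the lever off its stop.

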